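Fold the portable overhead projector's arm down

ROBOT

A 6-joint arm with a two-finger parallel gripper is mounted at the origin on the work surface. World frame = base frame: x ahead of the robot, y to its left, z up, the work surface at z = 0. Lengths are in m, angles in rad, forces in N, time in s.
With the tool pointing down it reaches from about 0.275 to 0.825 m from the base axis. Payload 4.9 kg.
Tool frame: the origin (TCP) lies midway between the tips of the shut fingers; the grasp point (between the pads) lies 19 mm behind it; z points along the fingers, y is the line along which they close (so a half turn about z gives the same grasp; the last joint's range is limited). The gripper opens to 85 mm and grips with 20 to 120 N. Pads are 22 mm wide; open, the fingers measure 114 mm over their backs; the gripper's body (76 mm by 85 mm) begins 54 mm behind the grasp point. The pads swing forward as they close: fully open they stand 13 mm farther back than shut.
Start: joints at [1.112, 0.326, -0.193, 1.052, 0, 1.437], TCP at [0.176, 0.521, 0.231] pointing down, gripper open.
Joint ranges: [-2.65, 2.65], [-0.97, 1.79], [-1.3, 1.35], [-1.93, 2.1], [-1.47, 1.37], [-3.14, 3.14]. Speed limits (rad/s): [2.57, 2.57, 3.14, 3.14, 3.14, 3.14].

INTERFACE

Orientations are given as a unit quaternion [x, y, z, w].
In Python, from bench import manip gives the robot as it stands.
- The arm moves only by the tool jog_arm, never from a script. Its argument "increments" is one flat list of numbers, 6 for each row, row after row: the shift along the tool's x, y, z in cm, then the turn, a rotation vector about the tool's x, y, z in degrees. In form: [dx, dy, dz, ax, ay, az, dx, dy, dz, ax, ay, az, ...]. A call has 1 to 8 rows; each row shifts and turns the commanded pose from where the row before left it, along the tool's axes as they then stand; what a row does not reach is not made up. A row lasts 1/10 s, in which the tool goes at most 50 mm and 8.59 degrees, less where a joint would pass 70% of its speed; a pose out of reach is approached as far as the arm can. A call is refused whole if a number of a shift passes 5 or a number of a turn 8.59, either way. A call with a gripper value outside its range is refused whole. "fingers" is the opening, from 0 (shut) to 1 (fully open), set as the call begins (left out, the last holds). The fingers move at their own pace and stop on an object; "newtons" is the grip in N (left out, the last holds). Time passes only in rows, so rows that do not move let the fingers close. It gives the time, the measured TCP pose, the force, the opening and the grip force at its end, in the units of the state.
- manip.read_state(): the state, without advancing time (a new reading comes with each control period).
- manip.snapshot(name): name is "scene" or "side" or "wrist"; returns the picture (420x560x3 uint8, blue, green, red); there is no depth.
- manip.camera_info(name): a dict with "fx", "fy", "cx", "cy" (pixels), "R" (3x3) and "t" (3): a world point X has camera coordinates R X + t. Camera axes: x right, y down, z forward; pixel columns grow to the right and rows downward; lengths in m; the calibration is good to about 2 mm. A picture is of the moment at which its call begins: read the wrist's pose just before it. camera_info takes no time and is no camera call; for the wrist camera it gives the pose at the moment of the call.
- manip.hand_in(): hands the job in; it is judged then, once.
The state is a dict: "time": time; "joint_positions": joint angles; "joint_velocities": joint speeds; "effort": joint torques, N m; "ee_pos": TCP position; "orientation": TCP orientation; "wrist_force": force on the tool from outside, world axes, zero at the start; "torque": the same for the moment, N m; "width": opening from 0.0 (shut) to 1.0 (fully open); "finger_force": force on a finger pad.
Only numpy, scipy, OpenCV 4.12 (cv2) and the standard library are available. Lean on these libraries where they do the work, as an engineer would, in place of code of your own. Each camera call takes 0.05 s, during which the arm holds its last target. There are 200 camera calls.

TASK

Fold this portable overhead projector for the shelf: with a fingertip press the red thumb paddle of the ratchet pawl down against the arm until the pawl is free of its teeth and, keeping it pressed, push the arm down past the teeth until the lamp head is fully home on its two rubber stops, then let the paddle spring back and move clear. Grip nothing, never raise the arm, do not force the arm against the engaged pawl or slam it home, and leave the cleaner bottle, the tape roll and the lamp carton where they stand.

Things in the scene. Friction and masses are not known exactly. Their poses are not given: they have to be found in the camera images.
- projector: Grey fold-flat overhead projector, fixed on the table. Base 420 x 335 x 52 mm high, silvery 285 mm stage. Origin on the table straight below the arm's hinge; x runs along the base the way the arm folds (base x -45 to 375, y -168 to 168 mm), z up. A fixed toothed steel quadrant, radius 57 mm, stands round the hinge; two rubber stops, tops 70 mm up, at x 340, y +-36 mm.
- hinge (a point): Hinge axis in the arm's mid-plane, 115 mm above the table. The frame turns with the arm: x along the arm to the head, y along the hinge axis, z square to the arm on its upper side. Arm 28 mm wide, 24 mm thick (z -12 to 12), x -15 to 265 mm; grey lamp head at its end: x 245 to 360, y -60 to 60, z -55 to 31 mm.
- paddle (a point): Centre of the thumb face of the red pawl paddle, above the arm between hinge and head: 50 mm along the arm, 38 wide, 4 thick, a 4 mm lip at its hinge end. In the hinge frame at x 140, z 18 mm pressed right down (then parallel to the arm), at x 138, z 29 mm at rest. Frame: z square to the paddle, away from the arm; x along it to the head.
- head_top (a point): Middle of the lamp head's upper face: at x = 302 mm, z = 25 mm in the hinge frame; 140 mm above the table when the arm is fully folded.
- lamp_arm (a joint): Angle of the arm above folded, rad: 0 = fully home, head on its rubber stops (hard stop). Starts at 0.50 to 0.78. The hinge is stiff and balanced: pawl free, the arm stays where left and needs about 7 to 14 N on the paddle to go down. Pawl engaged, it goes down at most to the next tooth (every 0.17 rad, lowest at 0.25) and stops hard; upwards the pawl rides over the teeth.
- pawl (a joint): Turn of the pawl lever on the arm, rad: 0 = rest, deep between teeth; it may rest at up to 0.08 on a tooth; over 0.09 it is clear of them; 0.13 = paddle right down (hard stop, 11 mm of travel at its centre). Its spring takes 2 to 4 N at the paddle, up to 7 N to leave a tooth: less than moves the arm. Let go above the lowest tooth, it catches again.
- cleaner: Blue plastic cleaner bottle with a red cap, 58 mm diameter, 165 mm high, standing on the table, not to be disturbed. Origin at the centre of its underside.
- tape_roll: Orange roll of packing tape lying flat, 100 mm outside diameter, 48 mm high, not to be disturbed. Origin at the centre of its underside.
- lamp_carton: Spare-lamp carton, white with a yellow band, 62 x 62 x 90 mm high, not to be disturbed. Origin at the centre of its underside.

How it is judged:
On the way, in this order (a step that is already met when the one before it is completed fails the run):
1. the paddle is pressed and the pawl is clear of the teeth while the arm is still up (value of joint pawl above 0.095 rad and value of joint lamp_arm above 0.2 rad and contact force between the fingers and projector above 0.5 N), for 0.05 s.
2. the arm has been pushed down past its teeth, home onto the stops (value of joint lamp_arm below 0.04 rad), for 0.1 s.
At the end, for the whole second after the job is handed in: The arm rests within 0.04 rad of fully folded (head on its stops), not moving; the pawl paddle has sprung back to within 0.04 rad of rest; the three bystanders stand upright within 20 mm of where they began (value of joint each of lamp_arm, pawl below 0.04 rad and velocity of joint lamp_arm between -0.1 and 0.1 rad/s and distance of each of cleaner, tape_roll, lamp_carton from where it was at the start of the episode below 0.02 m and angle between each of cleaner, tape_roll, lamp_carton's own z axis and vertical below 0.2 rad); the robot touches nothing.
It fails at once if the arm is raised above 0.85 rad instead of lowered (value of joint lamp_arm above 0.85 rad).
It fails at once if the projector is forced: more than 50 N from the fingers or the robot's arm (contact force between any of the fingers, the arm and projector above 50 N).
It fails at once if the arm is slammed home (faster than 2.5 rad/s over the last 0.2 rad) (value of joint lamp_arm below 0.2 rad and velocity of joint lamp_arm below -2.5 rad/s).
It fails at once if the cleaner bottle, tape roll or lamp carton is moved by more than 20 mm, lifted or tipped over (distance of any of cleaner, tape_roll, lamp_carton from where it was at the start of the episode above 0.02 m or angle between any of cleaner, tape_roll, lamp_carton's own z axis and vertical above 0.3 rad).
It also fails if it takes over 35 s, if anything falls off the work surface, if the arm or the gripper's body presses on something with over 40 N, if the wrist force passes 120 N, or if a joint passes its speed limit or range.

## Working session

There is one attempt and no reset: what is moved stays moved. The work goes in short steps, Python scripts to look and compute and a tool call to move; the robot and the scene stay as the last step left them, time stands still between calls to the robot, and variables do not carry over. Pictures are saved under pics/ and viewed, at most 10 in all, crops included, and the job is handed in when it is done.

Besides the shell and the picture viewer there is one more tool, called after "Request:" by a JSON object that holds its "api" and its "payload", one argument or row to a line. jog_arm: Moves the arm, as the interface text tells. Its arguments: {"type":"object","properties":{"increments":{"type":"array"},"fingers":{"type":"number"},"newtons":{"type":"number"}},"required":["increments"]}

```bash
mkdir -p pics
python3 - <<'E'
from bench import manip
import cv2,numpy as np
for n in("scene","side"):
    cv2.imwrite(f"pics/{n}0.png",manip.snapshot(n))
    c=manip.camera_info(n);print(n,c["fx"],c["cx"],c["cy"],np.round(c["R"],3).tolist(),np.round(c["t"],3))
s=manip.read_state();print({k:np.round(v,3) for k,v in s.items()})
E
```

```text
scene 496.9421557327503 285.3696048356826 210.48405399388886 [[0.493, 0.87, 0.003], [0.514, -0.289, -0.808], [-0.702, 0.4, -0.589]] [-0.326 -0.205  1.616]
side 469.3924845893211 280.89426218339634 211.19410180992816 [[-0.962, -0.271, 0.006], [-0.193, 0.67, -0.717], [0.191, -0.691, -0.697]] [0.567 0.163 0.959]
{'time': np.float64(0.1), 'joint_positions': array([ 1.112,  0.327, -0.193,  1.052,  0.   ,  1.437]), 'joint_velocities': array([ 0.   , -0.002,  0.001, -0.   , -0.001,  0.   ]), 'effort': array([ 1.0000e-03, -4.4424e+01,  2.6304e+01,  8.0000e-03, -0.0000e+00,
       -0.0000e+00]), 'ee_pos': array([0.175, 0.521, 0.231]), 'orientation': array([ 0.162,  0.987, -0.001, -0.   ]), 'wrist_force': array([-0.76 , -0.069, -0.294]), 'torque': array([-0.051,  0.024,  0.019]), 'finger_force': np.float64(0.0), 'width': np.float64(1.005)}
```

View pics/scene0.png

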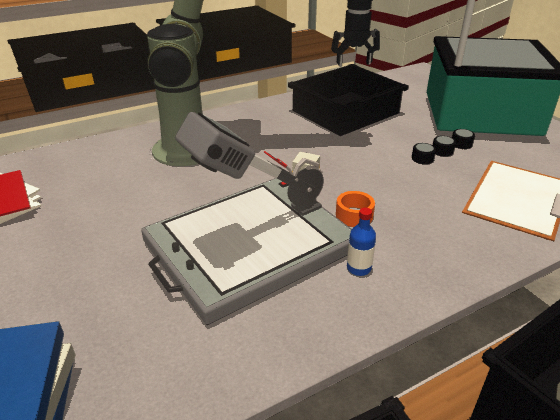

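View pics/side0.png

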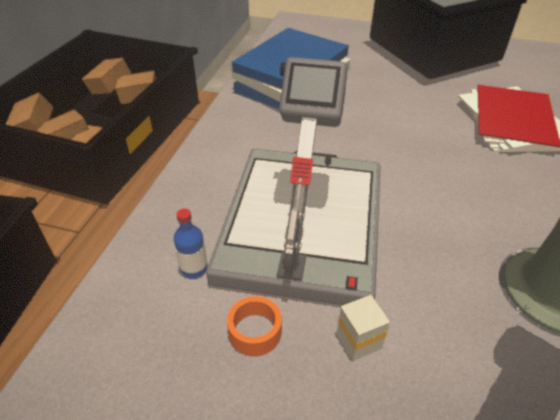

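Run:
```python
import cv2
a=cv2.imread("pics/side0.png")[50:310,200:400];cv2.imwrite("pics/a.png",cv2.resize(a[:,:],None,fx=3,fy=3,interpolation=2)[:,:][0:780:1][ :600])
a=cv2.imread("pics/scene0.png")[100:330,130:390];cv2.imwrite("pics/b.png",cv2.resize(a,None,fx=2.6,fy=2.6,interpolation=2))
```

```text
(no output)
```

View pics/a.png

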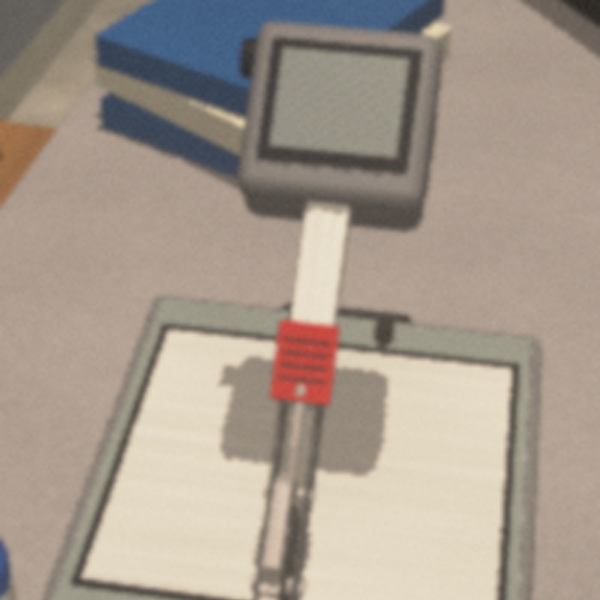

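View pics/b.png

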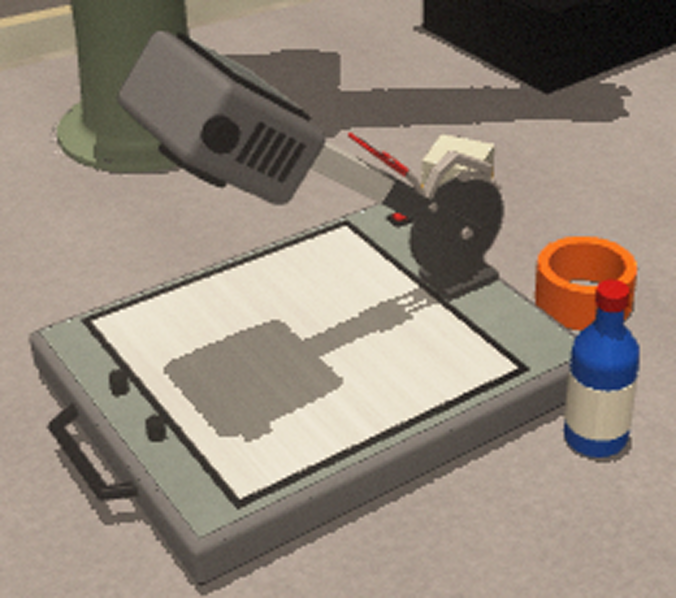

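```bash
cat > h.py <<'E'
import numpy as np
from bench import manip
from scipy.optimize import least_squares
def proj(c,X):
    q=X@np.array(c["R"]).T+np.array(c["t"]);return np.c_[c["fx"]*q[:,0]/q[:,2]+c["cx"],c["fy"]*q[:,1]/q[:,2]+c["cy"]]
def Hx(v,th): # hinge frame mm -> projector m
    v=np.atleast_2d(v)/1e3;c,s=np.cos(th),np.sin(th)
    return np.c_[c*v[:,0]-s*v[:,2],v[:,1],s*v[:,0]+c*v[:,2]+.115]
def W(p,P):
    c,s=np.cos(p[2]),np.sin(p[2]);return np.c_[p[0]+c*P[:,0]-s*P[:,1],p[1]+s*P[:,0]+c*P[:,1],P[:,2]]
E
python3 - <<'E'
from h import *
A=lambda x,y:(200+x/3,50+y/3); B=lambda x,y:(130+x/2.6,100+y/2.6)
obs=[("side",0,(375,168,52),A(155,298)),("side",0,(375,-168,52),A(540,338)),
("scene",0,(375,-168,52),B(32,335)),("scene",0,(375,168,52),B(198,540)),("scene",0,(-45,168,52),B(578,360)),
("side",1,(138,0,29),A(306,362)),("side",1,(302,0,25),A(341,105)),
("scene",1,(360,-60,31),B(160,32)),("scene",1,(360,60,31),B(238,72)),("scene",1,(360,60,-55),B(205,170)),("scene",1,(360,-60,-55),B(120,98)),("scene",1,(138,10,29),B(382,155))]
C={n:manip.camera_info(n) for n in("scene","side")}
def f(p):
    r=[]
    for n,k,v,px in obs:
        P=Hx(v,p[3]) if k else np.atleast_2d(v)/1e3
        r.append(proj(C[n],W(p,P))[0]-px)
    return np.ravel(r)
s=least_squares(f,[.45,.2,-1.5,.6],loss="soft_l1",f_scale=2);p=s.x
print(np.round(p,4));print(np.round(f(p).reshape(-1,2),1))
for v in[(138,0,29),(140,0,18),(302,0,25)]:print(v,np.round(W(p,Hx(v,p[3])),3),np.round(W(p,Hx(v,0)),3))
np.save("p.npy",p)
def ray(n,px,z): # intersect
    c=C[n];R=np.array(c["R"]);o=-R.T@c["t"];d=R.T@[(px[0]-c["cx"])/c["fx"],(px[1]-c["cy"])/c["fy"],1];return o+d*(z-o[2])/d[2]
print("bottle",ray("side",(184,214),.165),"tape",ray("side",(254,318),.048),"carton",ray("side",(363,317),.09))
E
```

```text
[ 0.529   0.1345 -1.4656  0.7042]
[[ -2.1  -1.6]
 [  0.7  -0.8]
 [ -2.3  -4.8]
 [  0.2   1.3]
 [ 11.5  -6.4]
 [ -1.3   2.2]
 [ -1.7   3.4]
 [ -0.4  -8.7]
 [ -0.7  -2. ]
 [-11.4  -0.2]
 [ -6.2   2.6]
 [  2.9  -2.9]]
(138, 0, 29) [[0.538 0.049 0.226]] [[ 0.544 -0.003  0.144]]
(140, 0, 18) [[0.539 0.04  0.219]] [[ 0.544 -0.005  0.133]]
(302, 0, 25) [[ 0.551 -0.078  0.33 ]] [[ 0.561 -0.166  0.14 ]]
bottle [0.73469482 0.1533149  0.165     ] tape [0.56596945 0.26132063 0.048     ] carton [0.37668624 0.23348069 0.09      ]
```

Run:
```python
import cv2,numpy as np
from h import *
p=np.load("p.npy")
im=cv2.resize(cv2.imread("pics/side0.png")[225:315,195:395],None,fx=3,fy=3,interpolation=2)
im2=cv2.resize(cv2.imread("pics/scene0.png")[110:230,160:360],None,fx=3,fy=3,interpolation=2)
C=manip.camera_info("scene")
for v,c in[((0,0,0),(0,255,0)),((138,0,29),(255,255,0)),((360,60,31),(0,255,0)),((360,-60,31),(0,255,0)),((360,60,-55),(0,255,0)),((265,14,12),(255,0,255)),((245,60,31),(0,255,0)),((245,60,-55),(0,255,0))]:
    q=(proj(C,W(p,Hx(v,p[3])))[0]-[160,110])*3
    cv2.drawMarker(im2,tuple(int(round(t)) for t in q),c,0,10,1)
cv2.imwrite("pics/c.png",np.vstack([im,im2])[:600])
```

```text
(no output)
```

View pics/c.png

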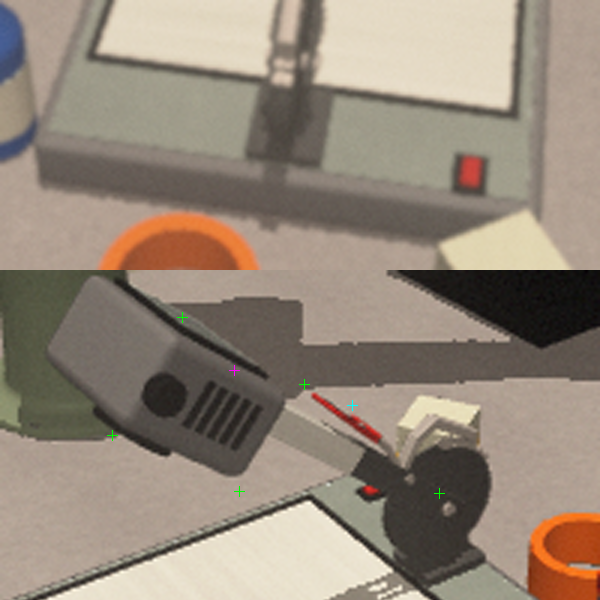

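Run:
```python
from h import *
A=lambda x,y:(200+x/3,50+y/3); B=lambda x,y:(130+x/2.6,100+y/2.6)
D=lambda x,y:(160+x/3,110+(y-270)/3);E=lambda x,y:(195+x/3,225+y/3)
obs=[("side",0,(375,168,52),A(155,298)),("side",0,(375,-168,52),A(540,338)),("side",0,(-45,168,52),E(37,138)),("side",0,(-45,-168,52),E(532,200)),
("scene",0,(375,-168,52),B(32,335)),("scene",0,(375,168,52),B(198,540)),
("side",1,(138,0,29),A(306,362)),("side",1,(302,0,25),A(341,105)),
("scene",1,(360,60,25),D(180,335)),("scene",1,(245,60,25),D(285,395)),("scene",1,(245,60,-49),D(240,475)),("scene",1,(360,60,-49),D(133,425)),
("scene",1,(138,19,29),D(346,417))]
C={n:manip.camera_info(n) for n in("scene","side")}
def f(p):
    r=[]
    for n,k,v,px in obs:
        P=Hx(v,p[3]) if k else np.atleast_2d(v)/1e3
        r.append(proj(C[n],W(p,P))[0]-px)
    return np.ravel(r)
s=least_squares(f,[.45,.2,-1.5,.6],loss="soft_l1",f_scale=2);p=s.x
print(np.round(p,4));print(np.round(f(p).reshape(-1,2),1))
for v in[(138,0,29),(140,0,18),(302,0,25)]:print(v,np.round(W(p,Hx(v,p[3])),3),np.round(W(p,Hx(v,0)),3))
np.save("p.npy",p)
```

```text
[ 0.527   0.1287 -1.4538  0.712 ]
[[-2.5 -2.5]
 [ 0.  -2.7]
 [-2.1  2.3]
 [ 6.   4.5]
 [-4.9 -3.3]
 [-0.9  2.7]
 [-0.1  0.5]
 [-1.3  1.6]
 [-2.2 -3.7]
 [ 3.3 -1.5]
 [-0.7  2.8]
 [-6.8  0.4]
 [ 4.8 -0.6]]
(138, 0, 29) [[0.537 0.044 0.227]] [[ 0.543 -0.008  0.144]]
(140, 0, 18) [[0.538 0.035 0.22 ]] [[ 0.543 -0.01   0.133]]
(302, 0, 25) [[ 0.552 -0.082  0.331]] [[ 0.562 -0.171  0.14 ]]
```

Request:
{"api": "jog_arm", "payload": {
  "increments": [0,0,-4,0,0,0,0,0,-4,0,0,0,0,0,-4,0,0,0,-3.5,-2.1,0,0,0,0,-3.5,-2.1,0,0,0,0,-3.5,-2.1,0,0,0,0,-3.5,-2.1,0,0,0,0,-3.5,-2.1,0,0,0,0],
  "fingers": 0
}}

```text
time: 0.9
ee_pos: [0.3084, 0.3645, 0.351]
orientation: [0.161, 0.987, -0.0, -0.0]
wrist_force: [-0.8, -0.2, 0.5]
width: 0.002
finger_force: 0.0
```

Request:
{"api": "jog_arm", "payload": {
  "increments": [-3.5,-2.1,0,0,0,0,-3.5,-2.1,0,0,0,0,-3.5,-2.1,0,0,0,0,-3.5,-2.1,0,0,0,0,-3.5,-2.1,0,0,0,0,-3.5,-2.1,0,0,0,0,-3.5,-2.1,0,0,0,-5,-3.5,-2.1,0,0,0,-5]
}}

```text
time: 1.7
ee_pos: [0.5227, 0.1182, 0.351]
orientation: [0.074, 0.997, -0.0, -0.0]
wrist_force: [-0.3, -0.1, -0.0]
width: 0.002
finger_force: 0.0
```

Request:
{"api": "jog_arm", "payload": {
  "increments": [0,0,0,0,0,-7.6,0,0,0,0,0,-7.6,0,0,0,8,0,0,0,0,0,8,0,0,0,0,0,8,0,0,0,0,0,8,0,0,0,0,0,8,0,0,0,0,0,0,0,0]
}}

```text
time: 2.5
ee_pos: [0.5208, 0.1221, 0.3474]
orientation: [-0.058, 0.937, -0.343, 0.017]
wrist_force: [0.8, 0.4, -1.3]
width: -0.001
finger_force: 0.0
```

```bash
cat > st.py <<'E'
from h import *
import cv2,sys
from scipy.spatial.transform import Rotation as Ro
p=np.load("p.npy");s=manip.read_state();R=Ro.from_quat(s["orientation"]).as_matrix()
cw,sw=np.cos(p[2]),np.sin(p[2]);Rp=np.array([[cw,-sw,0],[sw,cw,0],[0,0,1]])
tp=Rp.T@(s["ee_pos"]-[p[0],p[1],.115]);RR=Rp.T@R
print("t",s["time"],"tcp in proj axes from hinge mm",np.round(tp*1e3,1),"toolz",np.round(RR[:,2],3),"toolx",np.round(RR[:,0],3),"tilt",np.degrees(np.arctan2(RR[0,2],-RR[2,2])))
c,s_=np.cos(p[3]),np.sin(p[3]);print("hinge frame at p3:",np.round([1e3*(c*tp[0]+s_*tp[2]),1e3*tp[1],1e3*(c*tp[2]-s_*tp[0])],1),"F",np.round(s["wrist_force"],1),"j",np.round(s["joint_positions"],2))
E
cat st.py > st2.py
cat >> st2.py <<'E'
n=sys.argv[1];c=manip.camera_info(n);im=manip.snapshot(n)
for v in[(0,0,0),(138,0,29),(113,19,29),(163,-19,29),(302,0,25)]:
    q=proj(c,W(p,Hx(v,p[3])))[0];print(v,np.round(q,0))
    if (abs(q)<900).all():cv2.drawMarker(im,tuple(int(round(t)) for t in q),(0,255,0),0,8,1)
cv2.imwrite(sys.argv[2],im)
E
python3 st2.py wrist pics/w1.png
```

```text
t 2.5 tcp in proj axes from hinge mm [  5.9  -6.9 232.4] toolz [ 0.645 -0.005 -0.764] toolx [ 0.003 -1.     0.008] tilt 40.14550109556597
hinge frame at p3: [156.3  -6.9 172.1] F [ 0.8  0.4 -1.3] j [ 0.44  0.44  0.09  1.48 -0.66  0.41]
(0, 0, 0) [452. 196.]
(138, 0, 29) [300. 204.]
(113, 19, 29) [330. 226.]
(163, -19, 29) [270. 182.]
(302, 0, 25) [101. 202.]
```

View pics/w1.png

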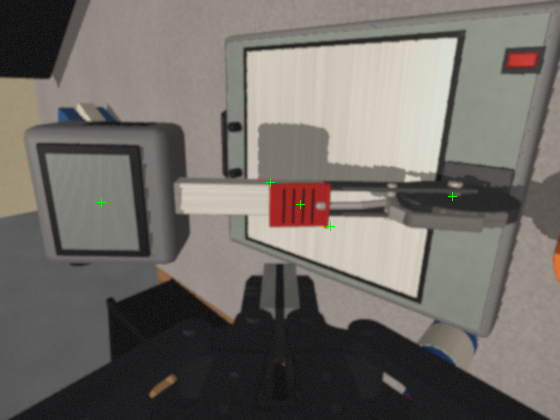

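Request:
{"api": "jog_arm", "payload": {
  "increments": [-0.4,0.8,3,0,0,0,-0.3,0.8,3,0,0,0,0,0,3,0,0,0,0,0,2.5,0,0,0,0,0,1,0,0,0,0,0,0,0,0,0,0,0,0,0,0,0]
}}

```text
time: 3.25
ee_pos: [0.5376, 0.0529, 0.2466]
orientation: [-0.053, 0.938, -0.341, 0.02]
wrist_force: [-1.0, -0.3, 0.6]
width: -0.002
finger_force: 0.0
```

```bash
python3 st.py
```

```text
t 3.25 tcp in proj axes from hinge mm [ 76.6   1.7 131.6] toolz [ 0.642 -0.    -0.767] toolx [-0.003 -1.    -0.002] tilt 39.94575444683614
hinge frame at p3: [144.    1.7  49.6] F [-1.  -0.3  0.6] j [ 0.32  0.44 -0.17  1.12 -0.68  0.26]
```

Request:
{"api": "jog_arm", "payload": {
  "increments": [0,0.1,0.4,0,0,0,0,0.1,0.4,0,0,0,0,0,0.4,0,0,0,0,0,0.3,0,0,0,0,0,0.3,0,0,0,0,0,0,0,0,0]
}}

```text
time: 3.85
ee_pos: [0.5379, 0.0427, 0.2298]
orientation: [-0.054, 0.938, -0.341, 0.019]
wrist_force: [0.6, 0.0, -0.7]
width: -0.003
finger_force: 0.0
```

Request:
{"api": "jog_arm", "payload": {
  "increments": [0,0,0.3,0,0,0,0,0,0.2,0,0,0,0,0,0,0,0,0]
}}

```text
time: 4.15
ee_pos: [0.5386, 0.0397, 0.2264]
orientation: [-0.054, 0.938, -0.342, 0.02]
wrist_force: [-0.9, 1.1, 1.3]
width: 0.0
finger_force: 1.1
```

Request:
{"api": "jog_arm", "payload": {
  "increments": [0,0,0.2,0,0,0,0,0,0.2,0,0,0,0,0,0,0,0,0]
}}

```text
time: 4.45
ee_pos: [0.539, 0.037, 0.2235]
orientation: [-0.054, 0.938, -0.342, 0.02]
wrist_force: [-0.8, 1.1, 3.4]
width: 0.001
finger_force: 1.5
```

Request:
{"api": "jog_arm", "payload": {
  "increments": [0,0,0.2,0,0,0,0,0,0.2,0,0,0,0,0,0,0,0,0]
}}

```text
time: 4.75
ee_pos: [0.5393, 0.0346, 0.2205]
orientation: [-0.054, 0.938, -0.342, 0.02]
wrist_force: [-0.7, 1.7, 4.6]
width: 0.004
finger_force: 2.3
```

Request:
{"api": "jog_arm", "payload": {
  "increments": [0,0,0.15,0,0,0,0,0,0.1,0,0,0,0,0,0,0,0,0]
}}

```text
time: 5.05
ee_pos: [0.5396, 0.0331, 0.2191]
orientation: [-0.054, 0.938, -0.342, 0.02]
wrist_force: [-0.7, 1.8, 7.4]
width: -0.001
finger_force: 3.7
```

Request:
{"api": "jog_arm", "payload": {
  "increments": [0,0,0.1,0,0,0,0,0,0.1,0,0,0,0,0,0,0,0,0]
}}

```text
time: 5.35
ee_pos: [0.5397, 0.0317, 0.2177]
orientation: [-0.054, 0.938, -0.342, 0.02]
wrist_force: [-3.1, 2.9, 8.1]
width: 0.003
finger_force: 3.9
```

```bash
python3 st.py
```

```text
t 5.35 tcp in proj axes from hinge mm [ 97.8   1.3 102.7] toolz [ 0.644 -0.    -0.765] toolx [-0.001 -1.    -0.001] tilt 40.054363314258396
hinge frame at p3: [141.2   1.3  13.8] F [-3.1  2.9  8.1] j [ 0.28  0.45 -0.24  1.02 -0.69  0.21]
```

Request:
{"api": "jog_arm", "payload": {
  "increments": [0,0,0.15,0,0,0,0,0,0.15,0,0,0,0,0,0,0,0,0]
}}

```text
time: 5.65
ee_pos: [0.54, 0.0295, 0.2155]
orientation: [-0.054, 0.938, -0.342, 0.02]
wrist_force: [-2.2, 2.7, 8.5]
width: -0.002
finger_force: 3.6
```

Request:
{"api": "jog_arm", "payload": {
  "increments": [0,-0.05,0.35,-1.4,0,0,0,-0.1,0.7,-2.8,0,0,0,-0.1,0.7,-2.8,0,0,0,-0.1,0.7,-2.8,0,0,0,-0.05,0.35,-1.4,0,0]
}}

```text
time: 6.15
ee_pos: [0.5421, 0.0113, 0.194]
orientation: [-0.056, 0.968, -0.246, 0.015]
wrist_force: [-2.6, 8.0, 7.6]
width: -0.003
finger_force: 5.2
```

```bash
python3 st.py
```

```text
t 6.15 tcp in proj axes from hinge mm [118.4   1.2  79. ] toolz [ 0.478  0.    -0.879] toolx [-0.002 -1.    -0.001] tilt 28.52693010834791
hinge frame at p3: [141.2   1.2 -17.6] F [-2.6  8.   7.6] j [ 0.15  0.39 -0.31  0.9  -0.5   0.04]
```

Request:
{"api": "jog_arm", "payload": {
  "increments": [0,0,0.4,-1.6,0,0,0,0,0.7,-2.9,0,0,0,-0.05,0.7,-2.9,0,0,0,-0.1,0.7,-2.9,0,0,0,-0.05,0.4,-1.6,0,0]
}}

```text
time: 6.65
ee_pos: [0.5436, -0.0025, 0.1683]
orientation: [-0.057, 0.988, -0.145, 0.009]
wrist_force: [-1.9, 5.6, 8.3]
width: 0.002
finger_force: 4.8
```

```bash
python3 st.py
```

```text
t 6.65 tcp in proj axes from hinge mm [132.3   1.1  53.3] toolz [ 0.287  0.    -0.958] toolx [-0.002 -1.    -0.001] tilt 16.662452697330963
hinge frame at p3: [135.    1.1 -46.1] F [-1.9  5.6  8.3] j [ 0.02  0.36 -0.34  0.83 -0.29 -0.1 ]
```

Request:
{"api": "jog_arm", "payload": {
  "increments": [0,0,0.4,-1.6,0,0,0,0,0.6,-2.4,0,0,0,-0.05,0.6,-2.4,0,0,0,-0.05,0.6,-2.4,0,0,0,-0.05,0.4,-1.6,0,0,0,0,0,0,0,0]
}}

```text
time: 7.25
ee_pos: [0.5442, -0.0105, 0.1429]
orientation: [-0.057, 0.997, -0.056, 0.003]
wrist_force: [-1.1, 3.3, 2.7]
width: -0.003
finger_force: 1.7
```

```bash
python3 st.py
```

```text
t 7.25 tcp in proj axes from hinge mm [140.3   0.9  27.9] toolz [ 0.111 -0.    -0.994] toolx [-0.003 -1.     0.   ] tilt 6.390006094900076
hinge frame at p3: [124.5   0.9 -70.5] F [-1.1  3.3  2.7] j [-0.09  0.38 -0.36  0.81 -0.11 -0.21]
```

Arm at ~0.07 rad; creep down until the stop loads up.

Request:
{"api": "jog_arm", "payload": {
  "increments": [0,0,0.3,-1.5,0,0,0,0,0.3,-1.5,0,0,0,0,0.2,-1,0,0,0,0,0,0,0,0]
}}

```text
time: 7.65
ee_pos: [0.5444, -0.0116, 0.1355]
orientation: [-0.057, 0.998, -0.022, 0.001]
wrist_force: [-0.7, -0.2, 5.0]
width: -0.001
finger_force: 2.7
```

Request:
{"api": "jog_arm", "payload": {
  "increments": [0,0,0.2,-1,0,0,0,0,0.1,0,0,0,0,0,0,0,0,0]
}}

```text
time: 7.95
ee_pos: [0.5446, -0.0118, 0.1329]
orientation: [-0.057, 0.998, -0.014, 0.001]
wrist_force: [-2.3, -1.4, 8.6]
width: 0.001
finger_force: 3.9
```

Request:
{"api": "jog_arm", "payload": {
  "increments": [0,0,0.15,0,0,0,0,0,0.1,0,0,0,0,0,0,0,0,0]
}}

```text
time: 8.25
ee_pos: [0.5448, -0.0119, 0.1321]
orientation: [-0.057, 0.998, -0.014, 0.002]
wrist_force: [-5.3, -0.2, 20.9]
width: -0.0
finger_force: 10.1
```

Request:
{"api": "jog_arm", "payload": {
  "increments": [0,0,0.15,0,0,0,0,0,0.1,0,0,0,0,0,0,0,0,0]
}}

```text
time: 8.55
ee_pos: [0.5452, -0.0119, 0.1314]
orientation: [-0.058, 0.998, -0.014, 0.002]
wrist_force: [-9.8, 0.1, 33.1]
width: -0.003
finger_force: 16.3
```

Hard stop reached (0.8 mm for 2.5 mm command, 33 N). Retract along tool −z.

Request:
{"api": "jog_arm", "payload": {
  "increments": [0,0,-0.4,0,0,0,0,0,-0.5,0,0,0,0,0,-1,0,0,0,0,0,-3,0,0,0,0,0,-4,0,0,0,0,0,-4,0,0,0,0,0,0,0,0,0,0,0,0,0,0,0]
}}

```text
time: 9.35
ee_pos: [0.5444, -0.0079, 0.2569]
orientation: [-0.058, 0.998, -0.013, 0.001]
wrist_force: [-0.8, 0.1, -0.5]
width: 0.005
finger_force: 0.0
```

```bash
python3 - <<'E'
import numpy as np
p=np.load("p.npy");p[3]=0;np.save("p.npy",p)
E
python3 st2.py side pics/s2.png
```

```text
t 9.35 tcp in proj axes from hinge mm [137.8   1.3 141.9] toolz [ 0.027  0.001 -1.   ] toolx [-0.002 -1.    -0.001] tilt 1.524490255838456
hinge frame at p3: [137.8   1.3 141.9] F [-0.8  0.1 -0.5] j [-0.14  0.3  -0.17  1.1  -0.03 -0.25]
(0, 0, 0) [294. 245.]
(138, 0, 29) [304. 186.]
(113, 19, 29) [293. 193.]
(163, -19, 29) [314. 180.]
(302, 0, 25) [312. 142.]
```

View pics/s2.png

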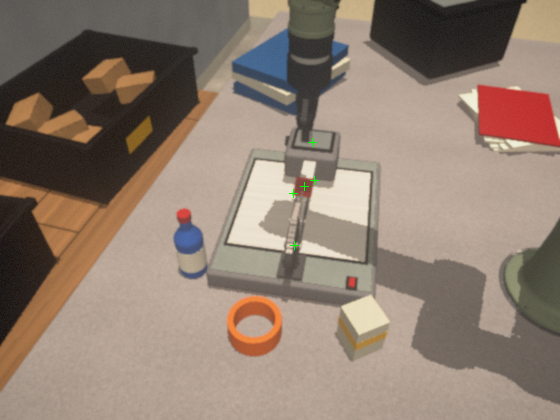

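The head sits folded at (312,142), matching the model at angle 0. The paddle is at (304,186), the bystanders haven't moved, and the gripper is clear.

```bash
python3 -c "
from bench import manip;print(manip.hand_in())"
```

```text
the job is handed in; nothing more can be done
None
```

The projector is folded with the lamp head home on its stops, the paddle was let go, the gripper is clear, and the three bystanders look unmoved; the job was handed in after about 9.4 s of robot time, with no verdict returned.

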